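Move a hanging cup over the rail's end stop and park it in the notch of the next rail

TASK

Slide the hanging cup along its rail to the open end, lift it over the upturned end stop and set it down gently on the bare steel landing just inside the second rail's end stop. Then slide it along towards the post, in contact with the rail, until it drops into the notch of the orange sleeve; there press it towards the post against the notch wall with about 10 N for a moment to prove it is home, let go and leave it hanging. Never load either rail with more than 20 N, and leave the jam jar and the pepper shaker behind the rails alone.

Things in the scene. Friction and masses are not known exactly. Their poses are not given: they have to be found in the camera images.
- rail_a: First rail stand, fixed: steel post on a wooden foot (120 x 100 x 14 mm) carrying a square steel bar 12 x 12 mm. Origin at the foot of the post on the worktop; z up. The bar runs level from the post along this body's -y, its top 170 mm up. Its last 10 mm (y = -190 to -200 mm) are turned up as the end stop, top 182 mm up.
- keeper_end (a point): Free end of the first rail's dark keeper bar (x +18 to +27 mm behind the bar, from the post to y = -144 mm, underside 161 mm up; the point is on its underside). It lies over the carrier's toe, which can rise only about 5 mm under it; the carrier lifts out freely only with its origin at y = -155 to -183 mm of rail_a (-183 mm: touching the end stop).
- rail_b: Second rail stand, fixed, facing the first. Origin at the foot of its post on the worktop; z up. The square bar (12 x 12 mm) runs level from the post along this body's +y to y = 200 mm; bare bar top 170 mm up. Last 10 mm (y = 190 to 200 mm) turned up as an end stop, top 184 mm up. No keeper bar here.
- landing (a point): Middle of the top of the raised bare steel landing of the second rail (y = 131 to 190 mm of rail_b, top 177 mm up). From its inner edge an orange sleeve, top 176 mm up, goes on towards the post. Clamped on the bar, it does not slip.
- search_mid (a point): Point on the bare bar's top height, y = 85.5 mm of rail_b, mid of where the notch may be. The orange sleeve's notch is 19 mm wide along y, 6 mm deep (to the bar, 170 mm up), walls upright. Its place is not measured: its middle lies within 20 mm either way of this point along y. A carrier held loosely, sliding over it, falls in by its own weight; the sleeve goes on 40 mm beyond the notch.
- carrier: Loose steel carrier with blue cup, 110 to 225 g, on the first rail. Origin: middle of its arch's underside, resting on the rail; z up, y along the rail. Arch 14 mm wide in y, opening 17 mm across x (2.5 mm play each side); rear lip (+x) 20 mm down, toe to x = +25 mm. Front stem (-x) to a crossbar whose top is 67 mm below the origin (lifting 55 mm hits the bar); cup 60 mm wide, bottom at -135 mm.
- tab_grip (a point): Point to pinch, 42 mm above the carrier's origin, on its upright wooden grip tab: 12 mm thick along the carrier's y, 24 mm wide along x, from 6 to 61 mm above the origin. Pinch across the thickness, from above; keep fingertips at least 20 mm above the carrier's origin so that they pass over the end stops.
- jam_jar: Bystander: jam jar, 66 x 66 x 100 mm, standing behind the rails; origin at the middle of its underside.
- pepper_shaker: Bystander: pepper shaker, 44 x 44 x 90 mm, standing behind the rails; origin at the middle of its underside.
There are look-alikes about, which are no part of the job. What is shaped like the carrier but purple or red is not meant.

How it is judged:
On the way, in this order (a step that is already met when the one before it is completed fails the run):
1. The carrier, still hanging on the first rail, is slid past the keeper bar to the open end (y of carrier in the frame of rail_a between -0.187 and -0.153 m and z of carrier in the frame of rail_a between 0.166 and 0.176 m), for 0.05 s.
2. The carrier is set on the steel landing of the second rail, inside the end stop (y of carrier in the frame of rail_b between 0.125 and 0.187 m and z of carrier in the frame of rail_b between 0.172 and 0.18 m and contact force between carrier and rail_b above 0.3 N), for 0.05 s.
3. The carrier, down in the notch, is pressed against the notch wall (z of carrier in the frame of rail_b below 0.1735 m and y of carrier in the frame of rail_b between 0.058 and 0.113 m and contact force between carrier and rail_b above 5 N), for 0.1 s.
At the end, for the whole second after the job is handed in: The carrier hangs free and at rest in the notch of the orange sleeve on the second rail: its origin within 2.5 mm of the height of the bare bar's top (170 mm), between y = 58 and 113 mm from the post, within 8 mm of the bar's middle, tilted less than 0.2 rad (z of carrier in the frame of rail_b between 0.1675 and 0.1725 m and y of carrier in the frame of rail_b between 0.058 and 0.113 m and x of carrier in the frame of rail_b between -0.008 and 0.008 m and angle between carrier's own z axis and vertical below 0.2 rad and linear speed of carrier below 0.03 m/s and contact force between carrier and rail_b above 0.3 N); the robot touches nothing.
It fails at once if The carrier presses or pulls on the first rail with more than 20 N (contact force between carrier and rail_a above 20 N).
It fails at once if The carrier presses or pushes on the second rail or its sleeve with more than 20 N (contact force between carrier and rail_b above 20 N).
It fails at once if The jam jar is moved more than 20 mm (distance of jam_jar from where it was at the start of the episode above 0.02 m).
It fails at once if The pepper shaker is moved more than 20 mm (distance of pepper_shaker from where it was at the start of the episode above 0.02 m).
It also fails if it takes over 54 s, if anything falls off the work surface, if the arm or the gripper's body presses on something with over 40 N, if the wrist force passes 120 N, or if a joint passes its speed limit or range.

ROBOT

A 7-joint arm with a two-finger parallel gripper is mounted at the origin on a cart in front of the work surface, level with it; the furniture and walls round the work are solid. World frame = base frame: x ahead of the robot, y to its left, z up, the work surface at z = 0. Lengths are in m, angles in rad, forces in N, time in s.
With the tool pointing down it reaches from about 0.4 to 0.85 m from the base axis. Payload 4.5 kg.
Tool frame: the origin (TCP) lies between the finger pads; the fingertips stand 22 mm ahead of it and the grasp point (between the pads) lies 3 mm ahead of it (ctrl.finger_overhang is the distance from the TCP to the fingertips, in m); z points along the fingers, y is the line along which they close (so a half turn about z gives the same grasp; the last joint's range is limited). The gripper opens to 85 mm and grips with 20 to 120 N. Pads are 22 mm wide; open, the fingers measure 114 mm over their backs; the gripper's body (76 mm by 85 mm) begins 54 mm behind the grasp point. The pads swing forward as they close: fully open they stand 13 mm farther back than shut.
Start: joints at [-1.098, 0.689, -0.195, 1.565, 0.157, 0.902, -0.215], TCP at [0.266, 0.566, 0.253] pointing down, gripper open.
Joint ranges: [-3.01, 3.01], [-0.46, 2.08], [-1.47, 1.51], [0.13, 2.56], [-1, 4.14], [0.04, 2.09], [-2.66, 2.66]. Speed limits (rad/s): [2.57, 2.57, 3.14, 3.14, 3.14, 3.14, 3.14].

INTERFACE

Orientations are given as a unit quaternion [w, x, y, z].
In Python, from bench import ctrl, optics gives the robot as it stands.
- The arm moves only by the tool servo_tool, never from a script. Its argument "series" is a list of rows, each an object of numbers: "x", "y", "z": the shift along the world's x, y, z normalised to -1 to 1, where 1 is 3 cm; "yaw": the turn about the world's z normalised to -1 to 1, where 1 is 180 degrees; "gripper": the closure, from 0 (fully open) to 1 (shut). In form: [{"x": .., "y": .., "z": .., "yaw": .., "gripper": ..}, ...]. A call has 1 to 5 rows; each row shifts and turns the commanded pose from where the row before left it; what a row does not reach is not made up. A row lasts 1/10 s, in which the tool goes at most 50 mm and 8.59 degrees, less where a joint would pass 70% of its speed; a pose out of reach is approached as far as the arm can. A call with a number of a shift or a turn outside -1 to 1 is refused whole. A call with a gripper value outside its range is refused whole. The fingers move at their own pace and stop on an object; the grip force is fixed at half the most. Time passes only in rows, so rows that do not move let the fingers close. It gives the time, the measured TCP pose, the force, the opening and the grip force at its end, in the units of the state.
- ctrl.sense(): the state, without advancing time (a new reading comes with each control period).
- optics.camera(name): name is "scene" or "top" or "wrist"; returns the picture (420x560x3 uint8, blue, green, red); there is no depth.
- optics.camera_params(name): a dict with "mtx" (3x3 intrinsics, pixels), "k1" (the pictures are not rectified: a ray, as slopes to the right and down, at radius r is drawn at 1 + k1 r^2 times it, then the intrinsics apply), "R" (3x3) and "t" (3): a world point X has camera coordinates R X + t; the wrist camera has in their place "hand_eye" (4x4, takes a point from camera to tool coordinates, whose origin is the TCP and whose axes are the flange's). Camera axes: x right, y down, z forward; pixel columns grow to the right and rows downward; lengths in m; the calibration is good to about 2 mm. A picture is of the moment at which its call begins: read the wrist's pose just before it. camera_params takes no time and is no camera call.
- ctrl.hand_in(): hands the job in; it is judged then, once.
The state is a dict: "clock": time; "joint_pos": joint angles; "qvel": joint speeds; "joint_efforts": joint torques, N m; "position": TCP position; "tool_rot": TCP orientation; "contact_force": force on the tool from outside, world axes, zero at the start; "torque": the same for the moment, N m; "finger_gap": finger opening in m; "finger_force": force on a finger pad.
Only numpy, scipy, OpenCV 4.12 (cv2) and the standard library are available. Lean on these libraries where they do the work, as an engineer would, in place of code of your own. Each camera call takes 0.05 s, during which the arm holds its last target. There are 200 camera calls.

## Working session

There is one attempt and no reset: what is moved stays moved. The work goes in short steps, Python scripts to look and compute and a tool call to move; the robot and the scene stay as the last step left them, time stands still between calls to the robot, and variables do not carry over. Pictures are saved under pics/ and viewed, at most 10 in all, crops included, and the job is handed in when it is done.

Besides the shell and the picture viewer there is one more tool, called after "Emit:" as a command line: name --argument value ..., lists and objects as JSON in quotes. servo_tool: Moves the arm, as the interface text tells. Its arguments: {"type":"object","properties":{"series":{"type":"array"}},"required":["series"]}

```bash
mkdir -p pics; ls
python3 - <<'E'
from bench import ctrl, optics
import cv2
s=ctrl.sense(); print(s)
for n in ("scene","top"):
    cv2.imwrite(f"pics/{n}0.png",optics.camera(n)); print(n,optics.camera_params(n))
print(optics.camera_params("wrist"))
E
```

```text
pics
{'clock': 0.0, 'joint_pos': array([-1.09820607,  0.6900126 , -0.19452251,  1.56635742,  0.15728716,
        0.90246706, -0.21506431]), 'qvel': array([ 0.00135594, -0.00031004, -0.00135075,  0.00144245,  0.0003895 ,
       -0.00247273,  0.00031461]), 'joint_efforts': array([ 1.16214225e-03, -5.39610100e+01, -1.26563419e+00, -1.58543408e+01,
        9.25795088e-03,  9.48654197e-03, -1.10382820e-05]), 'position': array([0.26530417, 0.56522395, 0.25246278]), 'tool_rot': array([-1.46451562e-04,  2.17580460e-01,  9.76041948e-01, -9.15205761e-04]), 'contact_force': array([ 1.24059572,  0.57611732, -0.69483209]), 'torque': array([ 0.01902626,  0.06147956, -0.01456869]), 'finger_force': 0.0, 'finger_gap': 0.08548261614920688}
scene {'mtx': array([[519.17053546,   0.        , 285.98799307],
       [  0.        , 519.17053546, 202.01420874],
       [  0.        ,   0.        ,   1.        ]]), 'k1': -0.028510601741146866, 'R': array([[ 0.88165262, -0.4718348 ,  0.00778337],
       [-0.34846696, -0.66207711, -0.6634943 ],
       [ 0.31821289,  0.58225924, -0.74814085]]), 't': array([-0.4989
[... 278 characters left out ...]
7],
       [-0.99673742,  0.00744685, -0.08036831],
       [ 0.08019966, -0.02070054, -0.99656385]]), 't': array([-0.06388016,  0.57467967,  1.18997114])}
{'mtx': array([[297.09636696,   0.        , 280.27571927],
       [  0.        , 297.09636696, 208.86323131],
       [  0.        ,   0.        ,   1.        ]]), 'k1': -0.052468857051113364, 'hand_eye': array([[ 1.06705946e-03, -9.62989361e-01, -2.69537291e-01,
         6.88368413e-02],
       [ 9.99999194e-01,  8.42305692e-04,  9.49505640e-04,
         3.38197739e-05],
       [-6.87331035e-04, -2.69538088e-01,  9.62989484e-01,
        -1.20979252e-01],
       [ 0.00000000e+00,  0.00000000e+00,  0.00000000e+00,
         1.00000000e+00]])}
```

View pics/scene0.png

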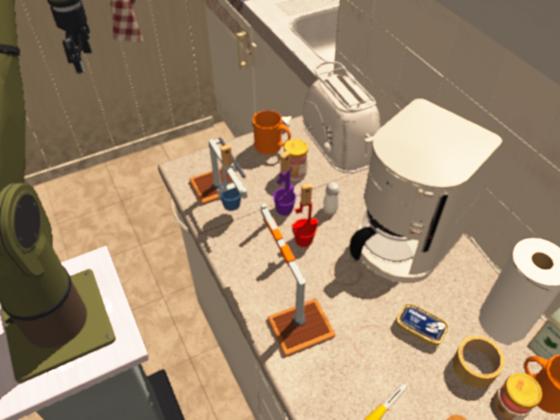

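View pics/top0.png

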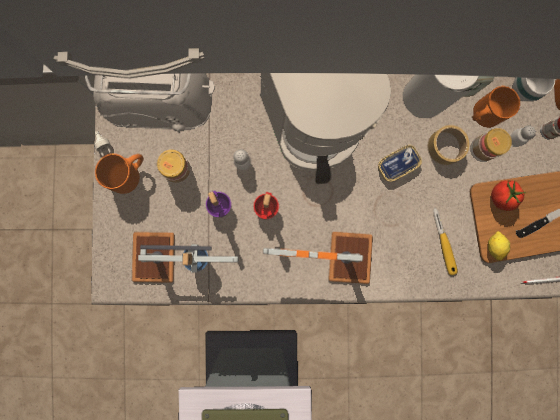

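Scene picture: blue-cup carrier hangs on rail_a (scene (230,190), top (190,258)). Look-alikes are the purple carrier (top (218,203)) and the red one (top (265,205)). I choose the blue one and check it in a close crop.

Run:
```python
import cv2
a=cv2.imread("pics/top0.png")[225:290,125:385]
cv2.imwrite("pics/topc.png",cv2.resize(a,None,fx=3,fy=3,interpolation=cv2.INTER_CUBIC))
b=cv2.imread("pics/scene0.png")[130:230,180:280]
c=cv2.imread("pics/scene0.png")[195:355,250:350]
b=cv2.resize(b,None,fx=3.6,fy=3.6,interpolation=cv2.INTER_CUBIC);c=cv2.resize(c,None,fx=3.6,fy=3.6,interpolation=cv2.INTER_CUBIC)
import numpy as np
o=np.zeros((600,740,3),np.uint8);o[:b.shape[0],:360]=b;o[:c.shape[0],370:730]=c
cv2.imwrite("pics/scc.png",o)
```

```text
(no output)
```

View pics/topc.png

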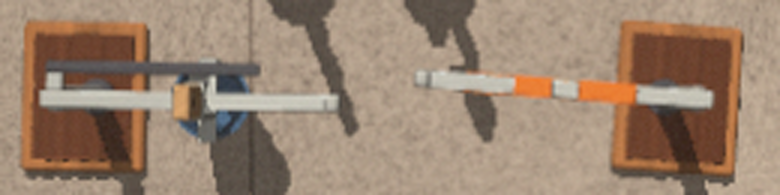

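View pics/scc.png

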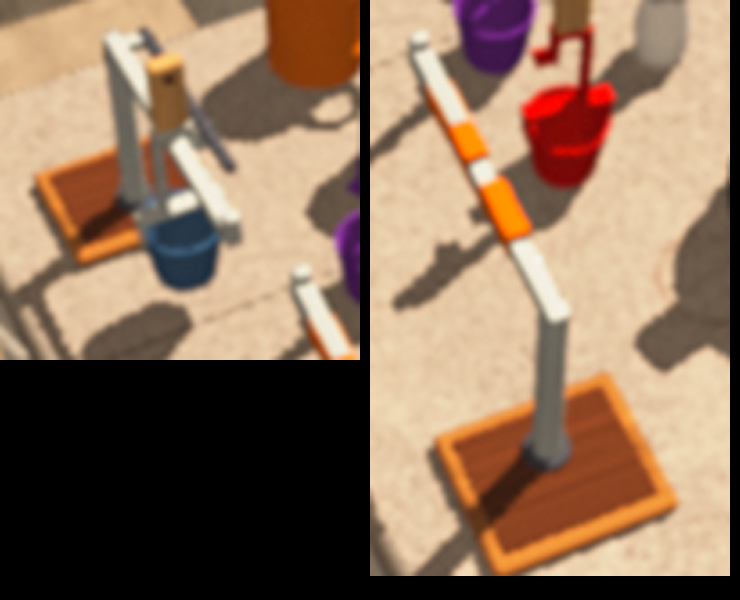

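```bash
cat > h.py <<'E'
import numpy as np, cv2
from bench import ctrl, optics
def ray2z(n,uv,z):
    p=optics.camera_params(n); R,t=p["R"],np.array(p["t"])
    d=cv2.undistortPoints(np.array([[uv]],float),p["mtx"],np.array([p["k1"],0,0,0.]))[0,0]
    C=-R.T@t; v=R.T@np.array([d[0],d[1],1]); return C+v*(z-C[2])/v[2]
def tc(c): return [125+(c[0]+.5)/3-.5, 225+(c[1]+.5)/3-.5]
def s1(c): return [180+(c[0]+.5)/3.6-.5,130+(c[1]+.5)/3.6-.5]
def s2(c): return [250+(c[0]-370+.5)/3.6-.5,195+(c[1]+.5)/3.6-.5]
E
python3 - <<'E'
from h import *
np.set_printoptions(precision=4,suppress=True)
for k,c,z in [("a post end",(40,98),.17),("a stop in",(325,103),.182),("a stop out",(338,103),.182),("keeper end",(259,70),.168),
 ("tab top",(182,102),.231),("b stop out",(416,77),.184),("b stop in",(432,79),.184),("b orange1",(515,85),.177),("notch1",(553,88),.176),("notch2",(580,90),.176),("orange end",(637,93),.176),("b post end",(713,99),.17),
 ("foota c",((23+147)/2,(22+173)/2),.014),("footb c",((612+742)/2,98),.014)]:
    print(k,ray2z("top",tc(c),z))
print("scene")
for k,c,z in [("tab top",(166,64),.231),("a stop",(230,215),.182)]: print(k,ray2z("scene",s1(c),z))
for k,c,z in [("b stop",(420,41),.184),("b orange1",(458,127),.176),("notch1",(478,164),.176),("notch2",(492,185),.176),("orange end",(513,235),.176),("b post end",(554,310),.17)]: print(k,ray2z("scene",s2(c),z))
E
```

```text
a post end [0.4682 0.2145 0.17  ]
a stop in [0.4638 0.0157 0.182 ]
a stop out [0.4638 0.0068 0.182 ]
keeper end [0.4868 0.0621 0.168 ]
tab top [0.4657 0.1062 0.231 ]
b stop out [ 0.481  -0.0466  0.184 ]
b stop in [ 0.4796 -0.0575  0.184 ]
b orange1 [ 0.4749 -0.1146  0.177 ]
notch1 [ 0.4726 -0.1409  0.176 ]
notch2 [ 0.471  -0.1596  0.176 ]
orange end [ 0.4685 -0.1991  0.176 ]
b post end [ 0.4636 -0.2532  0.17  ]
foota c [0.4672 0.2161 0.014 ]
footb c [ 0.4629 -0.255   0.014 ]
scene
tab top [0.4661 0.102  0.231 ]
a stop [0.4641 0.0102 0.182 ]
b stop [ 0.4805 -0.0553  0.184 ]
b orange1 [ 0.4735 -0.1177  0.176 ]
notch1 [ 0.4712 -0.1467  0.176 ]
notch2 [ 0.4713 -0.1634  0.176 ]
orange end [ 0.4655 -0.1988  0.176 ]
b post end [ 0.4638 -0.2483  0.17  ]
```

Top crop: tab top at (182,102), the keeper's free end at (259,70), rail_a's stop at (325–338,103), and rail_b's stop at (416–432,78). The bare notch shows between the orange parts at (553–580,89). The sizes check out: notch 19 mm wide, sleeve 40 mm beyond it, so the notch middle is at y_b ≈ 0.096. Next I hover above the tab.

Emit:
servo_tool --series '[{"x": 0.333, "y": -0.5, "z": 0.4, "yaw": 0.0066}, {"x": 0.333, "y": -0.8, "z": 0.4, "yaw": 0.0066}, {"x": 0.333, "y": -0.8, "z": 0.4, "yaw": 0.0066}, {"x": 0.333, "y": -0.8, "z": 0.4, "yaw": 0.0066}, {"x": 0.333, "y": -0.8, "z": 0.06, "yaw": 0.0066}]'

```text
invalid input at $.series[0]: expected keys x, y, z, yaw, gripper
```

Emit:
servo_tool --series '[{"x": 0.333, "y": -0.8, "z": 0, "yaw": 0.0066}, {"x": 0.333, "y": -0.8, "z": 0, "yaw": 0.0066}, {"x": 0.333, "y": -0.8, "z": 0, "yaw": 0.0066}, {"x": 0.333, "y": -0.8, "z": 0, "yaw": 0.0066}, {"x": 0.333, "y": -0.8, "z": 0, "yaw": 0.0066}]'

```text
invalid input at $.series[0]: expected keys x, y, z, yaw, gripper
```

Emit:
servo_tool --series '[{"x": 0.333, "y": -0.8, "z": 0, "yaw": 0.0066}, {"x": 0.333, "y": -0.8, "z": 0, "yaw": 0.0066}, {"x": 0.333, "y": -0.8, "z": 0, "yaw": 0.0066}, {"x": 0.333, "y": -0.8, "z": 0, "yaw": 0.0066}, {"x": 0.333, "y": -0.8, "z": 0, "yaw": 0.0066}]'

```text
invalid input at $.series[0]: expected keys x, y, z, yaw, gripper
```

Emit:
servo_tool --series '[{"x": 0.333, "y": -0.8, "z": 0, "yaw": 0.0066}, {"x": 0.333, "y": -0.8, "z": 0, "yaw": 0.0066}, {"x": 0.333, "y": -0.8, "z": 0, "yaw": 0.0066}, {"x": 0.333, "y": -0.5, "z": 0, "yaw": 0.0066}, {"x": 0.333, "y": -0.3, "z": 0, "yaw": 0.0066}]'

```text
invalid input at $.series[0]: expected keys x, y, z, yaw, gripper
```

Emit:
servo_tool --series '[{"x": 0}, {"x": 0}]'

```text
invalid input at $.series[0]: expected keys x, y, z, yaw, gripper
```

Run:
```python
from h import *
s=ctrl.sense(); print(s)
im=optics.camera("wrist"); cv2.imwrite("pics/w1.png",im)
np.savez("w1.npz",p=s["position"],q=s["tool_rot"])
```

```text
{'clock': 0.1, 'joint_pos': array([-1.09821908,  0.68992436, -0.19453421,  1.56623144,  0.15731621,
        0.90248622, -0.21508074]), 'qvel': array([-0.00141454, -0.00152766, -0.00184362, -0.00264324,  0.00186743,
        0.00097357, -0.00298269]), 'joint_efforts': array([-3.39717510e-03, -5.40605700e+01, -1.27165284e+00, -1.58988369e+01,
        9.37995210e-03,  4.38479139e-03, -7.47242268e-06]), 'position': array([0.26532526, 0.5652914 , 0.25255172]), 'tool_rot': array([-1.21250998e-04,  2.17576513e-01,  9.76042917e-01, -8.19004734e-04]), 'contact_force': array([ 0.06843411, -0.16986397, -0.00628929]), 'torque': array([ 0.01317031, -0.00795098,  0.0323969 ]), 'finger_force': 0.0, 'finger_gap': 0.08570253776850256}
```

View pics/w1.png

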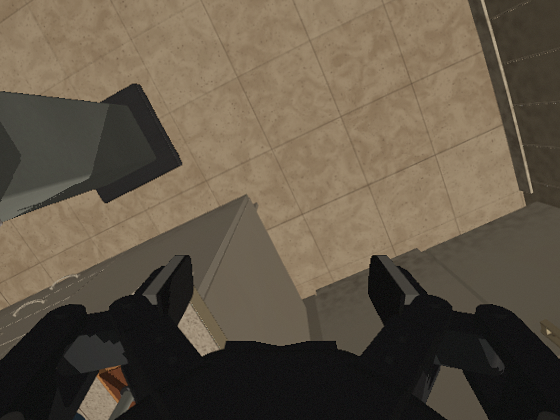

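Picture: nothing useful yet, since the moves were refused for missing keys; it shows only the floor and the fingers. I redo them with all keys.

Emit:
servo_tool --series '[{"x": 0.333, "y": -0.5, "z": 0.4, "yaw": 0.0066, "gripper": 0}, {"x": 0.333, "y": -0.8, "z": 0.4, "yaw": 0.0066, "gripper": 0}, {"x": 0.333, "y": -0.8, "z": 0.4, "yaw": 0.0066, "gripper": 0}, {"x": 0.333, "y": -0.8, "z": 0.4, "yaw": 0.0066, "gripper": 0}, {"x": 0.333, "y": -0.8, "z": 0.06, "yaw": 0.0066, "gripper": 0}]'

```text
clock: 0.65
position: [0.3161, 0.4544, 0.3043]
tool_rot: [0.0, 0.166, 0.986, 0.001]
contact_force: [0.4, 0.7, 0.2]
finger_gap: 0.0854
finger_force: 0.0
```

Emit:
servo_tool --series '[{"x": 0.333, "y": -0.8, "z": 0, "yaw": 0.0066, "gripper": 0}, {"x": 0.333, "y": -0.8, "z": 0, "yaw": 0.0066, "gripper": 0}, {"x": 0.333, "y": -0.8, "z": 0, "yaw": 0.0066, "gripper": 0}, {"x": 0.333, "y": -0.8, "z": 0, "yaw": 0.0066, "gripper": 0}, {"x": 0.333, "y": -0.8, "z": 0, "yaw": 0.0066, "gripper": 0}]'

```text
clock: 1.15
position: [0.3656, 0.3336, 0.303]
tool_rot: [-0.0, 0.115, 0.993, -0.0]
contact_force: [0.5, -0.7, -0.2]
finger_gap: 0.0854
finger_force: 0.0
```

Emit:
servo_tool --series '[{"x": 0.333, "y": -0.8, "z": 0, "yaw": 0.0066, "gripper": 0}, {"x": 0.333, "y": -0.8, "z": 0, "yaw": 0.0066, "gripper": 0}, {"x": 0.333, "y": -0.8, "z": 0, "yaw": 0.0066, "gripper": 0}, {"x": 0.333, "y": -0.8, "z": 0, "yaw": 0.0066, "gripper": 0}, {"x": 0.333, "y": -0.8, "z": 0, "yaw": 0.0066, "gripper": 0}]'

```text
clock: 1.65
position: [0.4156, 0.2137, 0.303]
tool_rot: [-0.0, 0.063, 0.998, -0.0]
contact_force: [-0.0, -0.4, -0.9]
finger_gap: 0.0851
finger_force: 0.0
```

Emit:
servo_tool --series '[{"x": 0.333, "y": -0.8, "z": 0, "yaw": 0.0066, "gripper": 0}, {"x": 0.333, "y": -0.8, "z": 0, "yaw": 0.0066, "gripper": 0}, {"x": 0.333, "y": -0.8, "z": 0, "yaw": 0.0066, "gripper": 0}, {"x": 0.333, "y": -0.5, "z": 0, "yaw": 0.0066, "gripper": 0}, {"x": 0.333, "y": -0.3, "z": 0, "yaw": 0.0066, "gripper": 0}]'

```text
clock: 2.15
position: [0.4655, 0.1168, 0.3029]
tool_rot: [-0.0, 0.013, 1.0, -0.001]
contact_force: [-0.0, 0.6, -0.5]
finger_gap: 0.0853
finger_force: 0.0
```

Emit:
servo_tool --series '[{"x": 0, "y": 0, "z": 0, "yaw": 0, "gripper": 0}, {"x": 0, "y": 0, "z": 0, "yaw": 0, "gripper": 0}]'

```text
clock: 2.35
position: [0.4649, 0.1191, 0.3029]
tool_rot: [-0.0, 0.012, 1.0, 0.0]
contact_force: [-0.2, 0.0, -0.8]
finger_gap: 0.0852
finger_force: 0.0
```

Run:
```python
from h import *
s=ctrl.sense(); print(s)
im=optics.camera("wrist"); cv2.imwrite("pics/w2.png",im)
np.savez("w2.npz",p=s["position"],q=s["tool_rot"])
```

```text
{'clock': 2.35, 'joint_pos': array([-0.11411739,  0.44462672, -0.34516   ,  1.91811792,  0.20080974,
        0.81266012,  0.9789989 ]), 'qvel': array([-0.01739314, -0.00410461, -0.01274179,  0.00800883, -0.00121884,
       -0.00014928, -0.00012174]), 'joint_efforts': array([ 8.77045747e-01, -3.94898844e+01, -1.53982591e+00, -1.47489613e+01,
        8.91088089e-02, -9.73445531e-04,  2.36988236e-02]), 'position': array([0.46488535, 0.11913764, 0.30294609]), 'tool_rot': array([-3.83941360e-04,  1.23424500e-02,  9.99923734e-01,  2.08178890e-04]), 'contact_force': array([-0.19393163,  0.03519014, -0.77481029]), 'torque': array([ 0.03578228,  0.00358378, -0.00324207]), 'finger_force': 0.0, 'finger_gap': 0.08523565972988986}
```

View pics/w2.png

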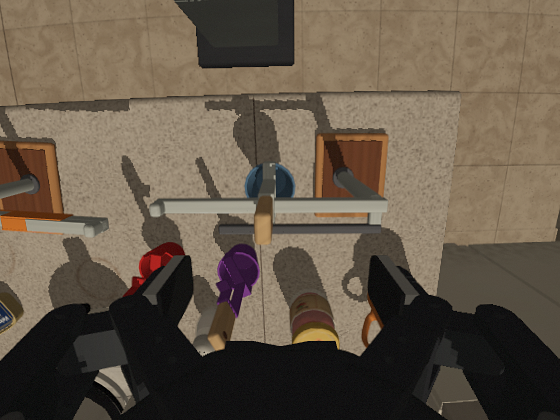

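Wrist picture: blue carrier with its tab at (263,197–243), rail_a along row 206 with its stop at (155,209), and rail_b's end stop at (100,228). I compare these with the projected model.

```bash
cat >> h.py <<'E'
from scipy.spatial.transform import Rotation as Ro
def wcam(p,q):
    w=optics.camera_params("wrist"); H=w["hand_eye"]; T=np.eye(4); T[:3,:3]=Ro.from_quat(np.r_[q[1:],q[0]]).as_matrix(); T[:3,3]=p
    return w,T@H
def wray(p,q,uv,z):
    w,M=wcam(p,q); d=cv2.undistortPoints(np.array([[uv]],float),w["mtx"],np.array([w["k1"],0,0,0.]))[0,0]
    v=M[:3,:3]@np.array([d[0],d[1],1]); return M[:3,3]+v*(z-M[2,3])/v[2]
E
python3 - <<'E'
from h import *
np.set_printoptions(precision=4,suppress=True)
f=np.load("w2.npz");p,q=f["p"],f["q"]
for k,c,z in [("a edge L up",(180,199),.17),("a edge L lo",(180,213),.17),("a edge R up",(340,199),.17),("a edge R lo",(340,213),.17),("a end",(151,209),.182),("keeper end",(219,229),.168),("tab top near",(256,243),.231),("tab top near",(271,243),.231),
 ("b end",(107,228),.184)]: print(k,wray(p,q,c,z))
g=cv2.imread("pics/w2.png")
a=cv2.resize(g[185:250,0:290],None,fx=2.75,fy=4,interpolation=cv2.INTER_CUBIC)
b=cv2.resize(g[185:250,200:400],None,fx=4,fy=4,interpolation=cv2.INTER_CUBIC)
cv2.imwrite("pics/w2c.png",np.vstack([a[:,:797],b[:,:797]])); print(a.shape)
E
```

```text
a edge L up [0.456  0.0312 0.17  ]
a edge L lo [0.4689 0.0297 0.17  ]
a edge R up [0.4594 0.1725 0.17  ]
a edge R lo [0.4723 0.1729 0.17  ]
a end [0.4613 0.0093 0.182 ]
keeper end [0.4855 0.0632 0.168 ]
tab top near [0.4744 0.1025 0.231 ]
tab top near [0.4747 0.1129 0.231 ]
b end [ 0.4769 -0.0314  0.184 ]
(260, 798, 3)
```

View pics/w2c.png

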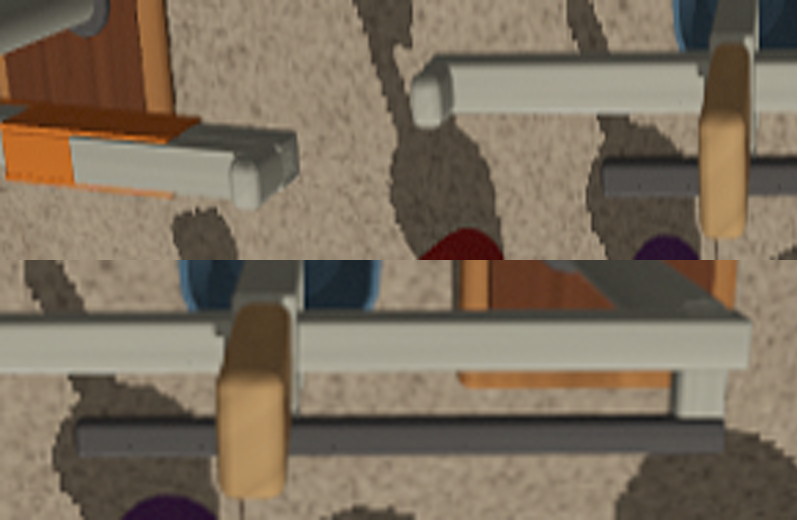

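Run:
```python
from h import *
np.set_printoptions(precision=4,suppress=True)
f=np.load("w2.npz");p,q=f["p"],f["q"]
for k,c,z in [("a L",(180,206.3),.17),("a R",(340,206.3),.17),("a stop c",(155.2,209.2),.182),("tab top c",(262.8,228.3),.231),
("keeper end",(219,229),.167),("b stop c",(89.3,230.2),.184),("b stop inner edge",(84.2,229.5),.184),("b landing mid",(54.5,226),.177),("landing/orange edge",(26.5,225),.177)]: print(k,wray(p,q,c,z))
```

```text
a L [0.4627 0.0304 0.17  ]
a R [0.4661 0.1727 0.17  ]
a stop c [0.4616 0.0129 0.182 ]
tab top c [0.4637 0.1077 0.231 ]
keeper end [0.4858 0.063  0.167 ]
b stop c [ 0.4787 -0.048   0.184 ]
b stop inner edge [ 0.4779 -0.0525  0.184 ]
b landing mid [ 0.4765 -0.0853  0.177 ]
landing/orange edge [ 0.475  -0.1127  0.177 ]
```

Emit:
servo_tool --series '[{"x": 0, "y": -0.4, "z": -0.4, "yaw": 0, "gripper": 0}, {"x": 0, "y": 0, "z": -0.6, "yaw": 0, "gripper": 0}, {"x": 0, "y": 0, "z": -0.7, "yaw": 0, "gripper": 0}, {"x": 0, "y": 0, "z": -0.6, "yaw": 0, "gripper": 0}, {"x": 0, "y": 0, "z": -0.4, "yaw": 0, "gripper": 0}]'

```text
clock: 2.9
position: [0.4641, 0.1078, 0.2211]
tool_rot: [-0.001, 0.011, 1.0, 0.0]
contact_force: [-0.1, -0.0, 0.1]
finger_gap: 0.0853
finger_force: 0.0
```

Emit:
servo_tool --series '[{"x": 0, "y": 0, "z": -0.15, "yaw": 0, "gripper": 0}, {"x": 0, "y": 0, "z": 0, "yaw": 0, "gripper": 0}, {"x": 0, "y": 0, "z": 0, "yaw": 0, "gripper": 0.6}, {"x": 0, "y": 0, "z": 0, "yaw": 0, "gripper": 0.6}, {"x": 0, "y": 0, "z": 0, "yaw": 0, "gripper": 0.6}]'

```text
clock: 3.4
position: [0.4656, 0.1069, 0.2182]
tool_rot: [0.001, 0.012, 1.0, 0.0]
contact_force: [-0.2, 0.2, 0.6]
finger_gap: 0.0439
finger_force: 0.0
```

Emit:
servo_tool --series '[{"x": 0, "y": 0, "z": 0, "yaw": 0, "gripper": 0.7}, {"x": 0, "y": 0, "z": 0, "yaw": 0, "gripper": 0.75}, {"x": 0, "y": 0, "z": 0, "yaw": 0, "gripper": 0.8}]'

```text
clock: 3.7
position: [0.4654, 0.1068, 0.2177]
tool_rot: [0.0, 0.012, 1.0, 0.0]
contact_force: [-0.2, -0.2, -0.3]
finger_gap: 0.0174
finger_force: 0.0
```

Emit:
servo_tool --series '[{"x": 0, "y": 0, "z": 0, "yaw": 0, "gripper": 0.83}, {"x": 0, "y": 0, "z": 0, "yaw": 0, "gripper": 0.86}, {"x": 0, "y": 0, "z": 0, "yaw": 0, "gripper": 0.9}, {"x": 0, "y": 0, "z": 0, "yaw": 0, "gripper": 1}, {"x": 0, "y": 0, "z": 0, "yaw": 0, "gripper": 1}]'

```text
clock: 4.2
position: [0.4653, 0.1067, 0.2177]
tool_rot: [0.0, 0.012, 1.0, -0.0]
contact_force: [-1.1, -0.5, 3.4]
finger_gap: 0.0112
finger_force: 58.4
```

Run:
```python
from h import *
print(ctrl.sense())
g=optics.camera("wrist");t=optics.camera("top")
t=t[225:290,125:385]
cv2.imwrite("pics/g1.png",np.vstack([cv2.resize(g[150:310,:],(700,200)),cv2.resize(t,(700,175),interpolation=cv2.INTER_CUBIC)]))
```

```text
{'clock': 4.2, 'joint_pos': array([-0.13607126,  0.56653929, -0.2879092 ,  2.03534491,  0.28329866,
        0.57703132,  0.92632691]), 'qvel': array([ 0.00048242, -0.0004917 , -0.00014348,  0.00022157, -0.00049252,
        0.00027684, -0.00140769]), 'joint_efforts': array([-2.75925072e-01, -4.13100564e+01, -1.95202768e+00, -1.07014275e+01,
       -4.86787793e-02, -2.92610228e-01, -5.40891524e-04]), 'position': array([0.46530682, 0.10670323, 0.21771397]), 'tool_rot': array([ 8.74237940e-06,  1.21115296e-02,  9.99926652e-01, -4.67398933e-05]), 'contact_force': array([-1.05487269, -0.45133717,  3.35673551]), 'torque': array([-0.17041545,  0.09551109, -0.02170605]), 'finger_force': 58.35737943649292, 'finger_gap': 0.011235334369603358}
```

View pics/g1.png

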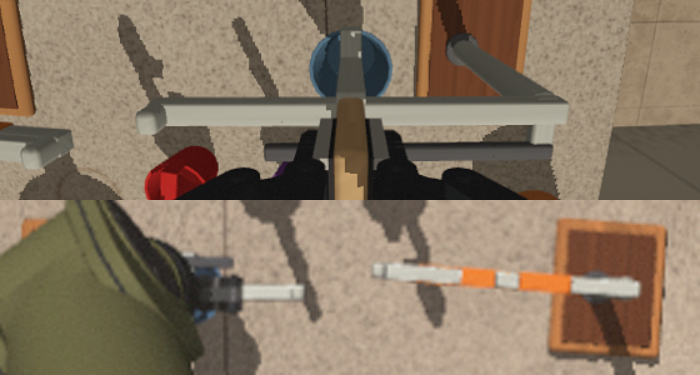

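Picture: blue carrier's tab is gripped between the pads, carrier is on rail_a. I relieve the load slightly, then slide.

Emit:
servo_tool --series '[{"x": 0, "y": 0, "z": 0.02, "yaw": 0, "gripper": 1}, {"x": 0, "y": 0, "z": 0.02, "yaw": 0, "gripper": 1}, {"x": 0, "y": 0, "z": 0, "yaw": 0, "gripper": 1}]'

```text
clock: 4.6
position: [0.4652, 0.1069, 0.2187]
tool_rot: [-0.0, 0.012, 1.0, 0.0]
contact_force: [-0.2, 0.5, -1.8]
finger_gap: 0.0112
finger_force: 58.3
```

Emit:
servo_tool --series '[{"x": -0.002, "y": -0.1, "z": 0, "yaw": 0, "gripper": 1}, {"x": -0.003, "y": -0.15, "z": 0, "yaw": 0, "gripper": 1}, {"x": -0.003, "y": -0.15, "z": 0, "yaw": 0, "gripper": 1}, {"x": -0.003, "y": -0.15, "z": 0, "yaw": 0, "gripper": 1}]'

```text
clock: 5.0
position: [0.4649, 0.0896, 0.2188]
tool_rot: [-0.0, 0.012, 1.0, -0.0]
contact_force: [-0.4, 0.2, -2.5]
finger_gap: 0.0112
finger_force: 58.3
```

Emit:
servo_tool --series '[{"x": -0.004, "y": -0.2, "z": 0, "yaw": 0, "gripper": 1}, {"x": -0.005, "y": -0.2, "z": 0, "yaw": 0, "gripper": 1}, {"x": -0.004, "y": -0.2, "z": 0, "yaw": 0, "gripper": 1}, {"x": -0.005, "y": -0.2, "z": 0, "yaw": 0, "gripper": 1}, {"x": -0.004, "y": -0.2, "z": 0, "yaw": 0, "gripper": 1}]'

```text
clock: 5.5
position: [0.4643, 0.0597, 0.2188]
tool_rot: [0.0, 0.012, 1.0, 0.0]
contact_force: [0.1, 0.2, -1.8]
finger_gap: 0.0115
finger_force: 58.3
```

Emit:
servo_tool --series '[{"x": -0.005, "y": -0.2, "z": 0, "yaw": 0, "gripper": 1}, {"x": -0.004, "y": -0.2, "z": 0, "yaw": 0, "gripper": 1}, {"x": -0.004, "y": -0.2, "z": 0, "yaw": 0, "gripper": 1}, {"x": -0.002, "y": -0.1, "z": 0, "yaw": 0, "gripper": 1}, {"x": 0, "y": 0, "z": 0, "yaw": 0, "gripper": 1}]'

```text
clock: 6.0
position: [0.4639, 0.0387, 0.2188]
tool_rot: [-0.0, 0.013, 1.0, -0.0]
contact_force: [0.2, -0.1, -0.8]
finger_gap: 0.0112
finger_force: 58.3
```

Emit:
servo_tool --series '[{"x": 0, "y": 0, "z": 0, "yaw": 0, "gripper": 1}]'

```text
clock: 6.1
position: [0.464, 0.0395, 0.2188]
tool_rot: [0.0, 0.012, 1.0, 0.0]
contact_force: [-0.5, -0.3, -1.3]
finger_gap: 0.0113
finger_force: 58.4
```

Run:
```python
from h import *
s=ctrl.sense(); print(s["position"],s["contact_force"]); f=optics.camera("wrist")
np.savez("w3.npz",p=s["position"],q=s["tool_rot"]); cv2.imwrite("pics/w3.png",f)
cv2.imwrite("pics/w3c.png",cv2.resize(f[170:290,0:400],(800,480),interpolation=cv2.INTER_CUBIC))
```

```text
[0.46395359 0.03952787 0.21884472] [-0.51786384 -0.25837524 -1.27957018]
```

View pics/w3c.png

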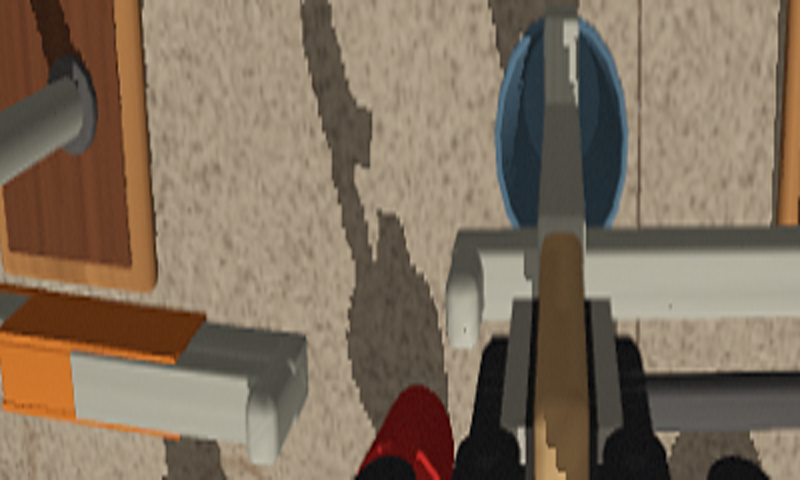

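Picture: carrier is past the keeper's end (keeper ends at cx 645). Rail_a's stop is at (465,305), rail_b's stop top at (262,425), and the landing/orange edge at (72,382).

Run:
```python
from h import *
np.set_printoptions(precision=4,suppress=True)
f=np.load("w3.npz");p,q=f["p"],f["q"]
c=lambda a:(a[0]/2,170+a[1]/4)
for k,a,z in [("a stop c",(465,305),.182),("a stop inner",(482,290),.182),("a mid",(690,283.5),.17),("a mid2",(790,284),.17),("b stop c",(262,425),.184),("b stop in",(248,423),.184),("b land",(160,391),.177),("b land2",(230,400),.177),("b edge",(72,382),.177),("b edge'",(0,375),.176)]: print(k,wray(p,q,c(a),z))
```

```text
a stop c [0.461  0.0127 0.182 ]
a stop inner [0.4588 0.0177 0.182 ]
a mid [0.4641 0.0798 0.17  ]
a mid2 [0.465  0.1109 0.17  ]
b stop c [ 0.4782 -0.0487  0.184 ]
b stop in [ 0.4779 -0.0529  0.184 ]
b land [ 0.4759 -0.0845  0.177 ]
b land2 [ 0.4776 -0.0622  0.177 ]
b edge [ 0.4742 -0.1136  0.177 ]
b edge' [ 0.4734 -0.1396  0.176 ]
```

Emit:
servo_tool --series '[{"x": 0, "y": 0, "z": 0.1, "yaw": 0, "gripper": 1}, {"x": 0, "y": 0, "z": 0.2, "yaw": 0, "gripper": 1}, {"x": 0, "y": 0, "z": 0.2, "yaw": 0, "gripper": 1}, {"x": 0, "y": 0, "z": 0.2, "yaw": 0, "gripper": 1}, {"x": 0, "y": 0, "z": 0.1, "yaw": 0, "gripper": 1}]'

```text
clock: 6.65
position: [0.4642, 0.0394, 0.2437]
tool_rot: [0.001, 0.012, 1.0, 0.0]
contact_force: [1.0, 0.1, -1.1]
finger_gap: 0.0114
finger_force: 58.4
```

Emit:
servo_tool --series '[{"x": -0.005, "y": -0.2, "z": 0, "yaw": 0, "gripper": 1}, {"x": -0.009, "y": -0.4, "z": 0, "yaw": 0, "gripper": 1}, {"x": -0.009, "y": -0.4, "z": 0, "yaw": 0, "gripper": 1}, {"x": -0.009, "y": -0.38, "z": 0, "yaw": 0, "gripper": 1}, {"x": 0, "y": 0, "z": 0, "yaw": 0, "gripper": 1}]'

```text
clock: 7.15
position: [0.4624, -0.005, 0.2425]
tool_rot: [-0.001, 0.014, 1.0, -0.001]
contact_force: [-0.2, 0.9, -1.4]
finger_gap: 0.0115
finger_force: 58.5
```

Emit:
servo_tool --series '[{"x": 0.155, "y": -0.2, "z": 0, "yaw": -0.004, "gripper": 1}, {"x": 0.155, "y": -0.25, "z": 0, "yaw": -0.004, "gripper": 1}, {"x": 0.155, "y": -0.3, "z": 0, "yaw": -0.004, "gripper": 1}, {"x": 0.155, "y": -0.3, "z": 0, "yaw": -0.0035, "gripper": 1}, {"x": 0, "y": 0, "z": 0, "yaw": 0, "gripper": 1}]'

```text
clock: 7.65
position: [0.4823, -0.0355, 0.2427]
tool_rot: [0.0, 0.038, 0.999, -0.0]
contact_force: [0.1, -0.3, -2.6]
finger_gap: 0.0114
finger_force: 58.5
```

Emit:
servo_tool --series '[{"x": 0, "y": 0, "z": 0, "yaw": 0, "gripper": 1}]'

```text
clock: 7.75
position: [0.4815, -0.0337, 0.2427]
tool_rot: [-0.0, 0.037, 0.999, 0.0]
contact_force: [1.2, 1.0, -1.9]
finger_gap: 0.0114
finger_force: 58.5
```

Run:
```python
from h import *
s=ctrl.sense(); print(s["position"],s["tool_rot"],s["contact_force"],s["clock"]); f=optics.camera("wrist")
np.savez("w4.npz",p=s["position"],q=s["tool_rot"]); cv2.imwrite("pics/w4.png",f);cv2.imwrite("pics/s4.png",optics.camera("scene"));cv2.imwrite("pics/t4.png",optics.camera("top"))
```

```text
[ 0.48151496 -0.03371027  0.24271657] [-1.13239878e-04  3.66668102e-02  9.99327530e-01  1.43661214e-04] [ 1.15706164  0.98466331 -1.85293594] 7.75
```

Run:
```python
import cv2,numpy as np
w=cv2.imread("pics/w4.png")[150:300,0:400]; t=cv2.imread("pics/t4.png")[225:280,240:380]
cv2.imwrite("pics/c4.png",np.vstack([cv2.resize(w,(800,300),interpolation=cv2.INTER_CUBIC),cv2.resize(t,(764,300),interpolation=cv2.INTER_CUBIC,).copy() if 0 else cv2.resize(t,(800,300),interpolation=cv2.INTER_CUBIC)]))
```

```text
(no output)
```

View pics/c4.png

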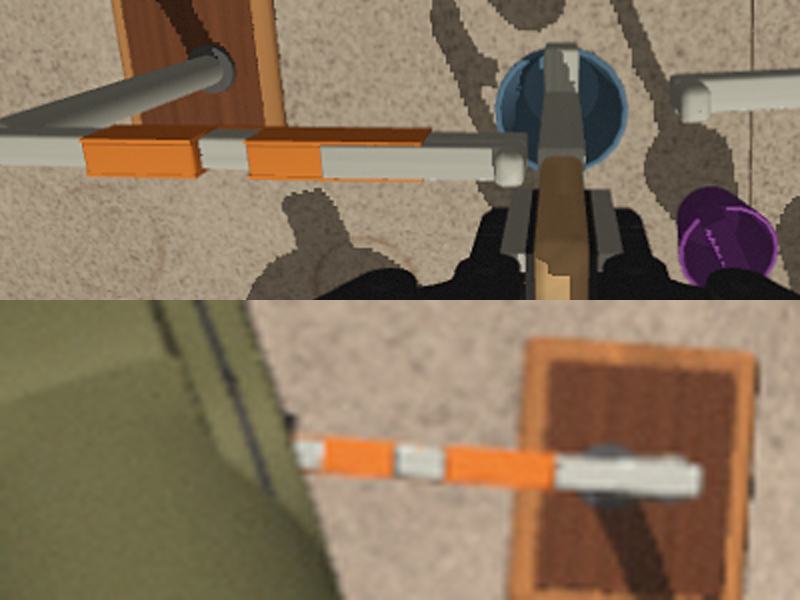

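Picture: the carrier is in the gap. Rail_b's stop is at (510,167), the landing/orange edge at (322,163), and the notch between orange edges 204 and 248.

Run:
```python
from h import *
np.set_printoptions(precision=4,suppress=True)
f=np.load("w4.npz");p,q=f["p"],f["q"]
c=lambda a:(a[0]/2,150+a[1]/2)
for k,a,z in [("a stop c",(694,101),.182),("b stop c",(509,167),.184),("b stop in",(496,167),.184),("b land",(480,165),.177),("b land",(330,163),.177),("edge",(322,162.5),.177),("notch R",(248,158.5),.176),("notch L",(202,158.5),.176),("orange end",(84,157),.176),("bar far",(40,151),.17)]: print(k,wray(p,q,c(a),z))
```

```text
a stop c [0.4613 0.0105 0.182 ]
b stop c [ 0.4784 -0.0497  0.184 ]
b stop in [ 0.4781 -0.0538  0.184 ]
b land [ 0.4795 -0.0601  0.177 ]
b land [ 0.4752 -0.1105  0.177 ]
edge [ 0.4749 -0.1132  0.177 ]
notch R [ 0.472 -0.139  0.176]
notch L [ 0.4709 -0.1552  0.176 ]
orange end [ 0.4675 -0.198   0.176 ]
bar far [ 0.4659 -0.2199  0.17  ]
```

Emit:
servo_tool --series '[{"x": 0.03, "y": 0, "z": 0, "yaw": -0.0025, "gripper": 1}, {"x": -0.024, "y": -0.3, "z": 0, "yaw": 0, "gripper": 1}, {"x": -0.032, "y": -0.4, "z": 0, "yaw": 0, "gripper": 1}, {"x": -0.032, "y": -0.4, "z": 0, "yaw": 0, "gripper": 1}, {"x": -0.032, "y": -0.4, "z": 0, "yaw": 0, "gripper": 1}]'

```text
clock: 8.4
position: [0.4785, -0.0804, 0.2428]
tool_rot: [-0.0, 0.041, 0.999, -0.0]
contact_force: [0.4, -0.2, -1.2]
finger_gap: 0.0112
finger_force: 58.5
```

Emit:
servo_tool --series '[{"x": -0.014, "y": -0.183, "z": 0, "yaw": 0, "gripper": 1}, {"x": 0, "y": 0, "z": -0.1, "yaw": 0, "gripper": 1}, {"x": 0, "y": 0, "z": -0.15, "yaw": 0, "gripper": 1}, {"x": 0, "y": 0, "z": -0.1, "yaw": 0, "gripper": 1}, {"x": 0, "y": 0, "z": 0, "yaw": 0, "gripper": 1}]'

```text
clock: 8.9
position: [0.4781, -0.0834, 0.2317]
tool_rot: [-0.001, 0.04, 0.999, 0.0]
contact_force: [0.5, 0.0, -2.1]
finger_gap: 0.0112
finger_force: 58.5
```

Emit:
servo_tool --series '[{"x": 0, "y": 0, "z": -0.1, "yaw": 0, "gripper": 1}, {"x": 0, "y": 0, "z": -0.05, "yaw": 0, "gripper": 1}, {"x": 0, "y": 0, "z": -0.02, "yaw": 0, "gripper": 1}, {"x": 0, "y": 0, "z": 0, "yaw": 0, "gripper": 1}]'

```text
clock: 9.3
position: [0.4784, -0.084, 0.2272]
tool_rot: [-0.0, 0.04, 0.999, 0.0]
contact_force: [-0.3, -0.2, -1.6]
finger_gap: 0.0108
finger_force: 58.6
```

Emit:
servo_tool --series '[{"x": 0, "y": 0, "z": -0.015, "yaw": 0, "gripper": 1}, {"x": 0, "y": 0, "z": 0, "yaw": 0, "gripper": 1}]'

```text
clock: 9.5
position: [0.4784, -0.0841, 0.2268]
tool_rot: [0.0, 0.04, 0.999, 0.0]
contact_force: [-0.1, 0.3, -1.3]
finger_gap: 0.0111
finger_force: 58.6
```

Emit:
servo_tool --series '[{"x": 0, "y": 0, "z": -0.015, "yaw": 0, "gripper": 1}, {"x": 0, "y": 0, "z": 0, "yaw": 0, "gripper": 1}]'

```text
clock: 9.7
position: [0.4784, -0.0841, 0.2263]
tool_rot: [-0.0, 0.04, 0.999, 0.0]
contact_force: [-1.1, -0.0, -1.9]
finger_gap: 0.0113
finger_force: 58.6
```

Emit:
servo_tool --series '[{"x": 0, "y": 0, "z": -0.015, "yaw": 0, "gripper": 1}, {"x": 0, "y": 0, "z": 0, "yaw": 0, "gripper": 1}, {"x": 0, "y": 0, "z": -0.015, "yaw": 0, "gripper": 1}, {"x": 0, "y": 0, "z": 0, "yaw": 0, "gripper": 1}]'

```text
clock: 10.1
position: [0.4784, -0.0841, 0.2254]
tool_rot: [-0.0, 0.04, 0.999, 0.0]
contact_force: [0.1, -0.6, -1.6]
finger_gap: 0.0113
finger_force: 58.6
```

Emit:
servo_tool --series '[{"x": 0, "y": 0, "z": -0.015, "yaw": 0, "gripper": 1}, {"x": 0, "y": 0, "z": 0, "yaw": 0, "gripper": 1}]'

```text
clock: 10.3
position: [0.4784, -0.0841, 0.2249]
tool_rot: [-0.0, 0.04, 0.999, 0.0]
contact_force: [-0.3, 0.1, -1.9]
finger_gap: 0.0113
finger_force: 58.6
```

Emit:
servo_tool --series '[{"x": 0, "y": 0, "z": -0.012, "yaw": 0, "gripper": 1}, {"x": 0, "y": 0, "z": 0, "yaw": 0, "gripper": 1}]'

```text
clock: 10.5
position: [0.4784, -0.0841, 0.2247]
tool_rot: [0.0, 0.04, 0.999, 0.0]
contact_force: [-1.2, 0.0, 1.3]
finger_gap: 0.011
finger_force: 58.9
```

Emit:
servo_tool --series '[{"x": 0, "y": 0, "z": -0.012, "yaw": 0, "gripper": 1}, {"x": 0, "y": 0, "z": 0, "yaw": 0, "gripper": 1}]'

```text
clock: 10.7
position: [0.4784, -0.0841, 0.2247]
tool_rot: [0.0, 0.04, 0.999, -0.0]
contact_force: [-0.9, 0.3, 5.4]
finger_gap: 0.0113
finger_force: 59.7
```

Landed gently, with about 7 N on the landing. I lighten the contact and slide towards the post, watching for the 1 mm step onto the sleeve as a position check.

Emit:
servo_tool --series '[{"x": 0, "y": 0, "z": 0.01, "yaw": 0, "gripper": 1}, {"x": -0.008, "y": -0.1, "z": 0, "yaw": 0, "gripper": 1}, {"x": -0.0133, "y": -0.166, "z": 0, "yaw": 0, "gripper": 1}, {"x": -0.0133, "y": -0.166, "z": 0, "yaw": 0, "gripper": 1}, {"x": 0, "y": 0, "z": 0, "yaw": 0, "gripper": 1}]'

```text
clock: 11.2
position: [0.4778, -0.098, 0.2247]
tool_rot: [0.001, 0.041, 0.999, -0.0]
contact_force: [0.7, 0.4, 2.8]
finger_gap: 0.0113
finger_force: 59.3
```

Emit:
servo_tool --series '[{"x": -0.0133, "y": -0.166, "z": 0, "yaw": 0, "gripper": 1}, {"x": -0.0133, "y": -0.166, "z": 0, "yaw": 0, "gripper": 1}, {"x": -0.0133, "y": -0.166, "z": 0, "yaw": 0, "gripper": 1}, {"x": 0, "y": 0, "z": 0, "yaw": 0, "gripper": 1}]'

```text
clock: 11.6
position: [0.4762, -0.113, 0.2247]
tool_rot: [0.0, 0.041, 0.999, -0.0]
contact_force: [-0.4, 1.4, 4.3]
finger_gap: 0.0114
finger_force: 59.5
```

Emit:
servo_tool --series '[{"x": -0.0106, "y": -0.132, "z": 0, "yaw": 0, "gripper": 1}, {"x": 0, "y": 0, "z": 0, "yaw": 0, "gripper": 1}]'

```text
clock: 11.8
position: [0.4759, -0.1166, 0.2246]
tool_rot: [0.0, 0.041, 0.999, -0.0]
contact_force: [0.7, 1.9, 5.8]
finger_gap: 0.0113
finger_force: 59.6
```

Emit:
servo_tool --series '[{"x": -0.0053, "y": -0.066, "z": 0, "yaw": 0, "gripper": 1}, {"x": 0, "y": 0, "z": 0, "yaw": 0, "gripper": 1}]'

```text
clock: 12.0
position: [0.4758, -0.1183, 0.2246]
tool_rot: [0.0, 0.04, 0.999, 0.0]
contact_force: [-0.7, 2.7, 5.0]
finger_gap: 0.0114
finger_force: 59.5
```

Emit:
servo_tool --series '[{"x": -0.0053, "y": -0.066, "z": 0, "yaw": 0, "gripper": 1}, {"x": 0, "y": 0, "z": 0, "yaw": 0, "gripper": 1}]'

```text
clock: 12.2
position: [0.4755, -0.1204, 0.2245]
tool_rot: [-0.0, 0.041, 0.999, -0.0]
contact_force: [1.0, 2.4, 3.4]
finger_gap: 0.0111
finger_force: 59.4
```

Emit:
servo_tool --series '[{"x": -0.0053, "y": -0.066, "z": 0, "yaw": 0, "gripper": 1}, {"x": 0, "y": 0, "z": 0, "yaw": 0, "gripper": 1}]'

```text
clock: 12.4
position: [0.4741, -0.1234, 0.2239]
tool_rot: [-0.001, 0.041, 0.999, -0.001]
contact_force: [-0.5, -0.1, -1.9]
finger_gap: 0.0114
finger_force: 58.5
```

Emit:
servo_tool --series '[{"x": -0.0053, "y": -0.066, "z": 0, "yaw": 0, "gripper": 1}, {"x": 0, "y": 0, "z": 0, "yaw": 0, "gripper": 1}]'

```text
clock: 12.6
position: [0.4745, -0.1249, 0.2241]
tool_rot: [-0.001, 0.041, 0.999, -0.0]
contact_force: [-0.5, 0.4, -0.7]
finger_gap: 0.0116
finger_force: 58.5
```

Step detected at tool y ≈ -0.1215 (y_b = 0.124). I make light contact with the sleeve, then continue.

Emit:
servo_tool --series '[{"x": 0, "y": 0, "z": -0.015, "yaw": 0, "gripper": 1}, {"x": 0, "y": 0, "z": 0, "yaw": 0, "gripper": 1}]'

```text
clock: 12.8
position: [0.475, -0.124, 0.2239]
tool_rot: [-0.0, 0.04, 0.999, -0.0]
contact_force: [-0.3, -0.4, -1.5]
finger_gap: 0.0113
finger_force: 58.5
```

Emit:
servo_tool --series '[{"x": 0, "y": 0, "z": -0.01, "yaw": 0, "gripper": 1}, {"x": 0, "y": 0, "z": 0, "yaw": 0, "gripper": 1}]'

```text
clock: 13.0
position: [0.4752, -0.1238, 0.2238]
tool_rot: [-0.0, 0.04, 0.999, 0.0]
contact_force: [-0.7, 0.5, -0.7]
finger_gap: 0.0112
finger_force: 58.5
```

Emit:
servo_tool --series '[{"x": 0, "y": 0, "z": -0.012, "yaw": 0, "gripper": 1}, {"x": 0, "y": 0, "z": 0, "yaw": 0, "gripper": 1}]'

```text
clock: 13.2
position: [0.4752, -0.1238, 0.2237]
tool_rot: [0.0, 0.04, 0.999, -0.0]
contact_force: [-0.9, 0.9, 1.4]
finger_gap: 0.011
finger_force: 59.1
```

Emit:
servo_tool --series '[{"x": -0.0107, "y": -0.133, "z": 0, "yaw": 0, "gripper": 1}, {"x": -0.0107, "y": -0.133, "z": 0, "yaw": 0, "gripper": 1}, {"x": -0.0107, "y": -0.133, "z": 0, "yaw": 0, "gripper": 1}, {"x": 0, "y": 0, "z": 0, "yaw": 0, "gripper": 1}]'

```text
clock: 13.6
position: [0.4746, -0.1365, 0.2237]
tool_rot: [0.001, 0.041, 0.999, -0.0]
contact_force: [0.4, 0.9, 3.7]
finger_gap: 0.0108
finger_force: 59.3
```

Emit:
servo_tool --series '[{"x": -0.0107, "y": -0.133, "z": 0, "yaw": 0, "gripper": 1}, {"x": -0.0107, "y": -0.133, "z": 0, "yaw": 0, "gripper": 1}, {"x": 0, "y": 0, "z": 0, "yaw": 0, "gripper": 1}]'

```text
clock: 13.9
position: [0.4738, -0.1444, 0.2236]
tool_rot: [0.0, 0.041, 0.999, -0.0]
contact_force: [1.1, 1.5, 4.6]
finger_gap: 0.0114
finger_force: 59.5
```

Now 1 mm steps, watching for the loss of vertical support.

Emit:
servo_tool --series '[{"x": -0.0027, "y": -0.033, "z": 0, "yaw": 0, "gripper": 1}, {"x": 0, "y": 0, "z": 0, "yaw": 0, "gripper": 1}]'

```text
clock: 14.1
position: [0.4737, -0.1447, 0.2236]
tool_rot: [0.0, 0.04, 0.999, 0.0]
contact_force: [0.8, 3.3, 5.2]
finger_gap: 0.0114
finger_force: 59.4
```

Emit:
servo_tool --series '[{"x": -0.0027, "y": -0.033, "z": 0, "yaw": 0, "gripper": 1}, {"x": 0, "y": 0, "z": 0, "yaw": 0, "gripper": 1}]'

```text
clock: 14.3
position: [0.4736, -0.1456, 0.2235]
tool_rot: [0.0, 0.04, 0.999, 0.0]
contact_force: [0.5, 3.6, 5.1]
finger_gap: 0.0111
finger_force: 59.4
```

Emit:
servo_tool --series '[{"x": -0.0027, "y": -0.033, "z": 0, "yaw": 0, "gripper": 1}, {"x": 0, "y": 0, "z": 0, "yaw": 0, "gripper": 1}]'

```text
clock: 14.5
position: [0.473, -0.1473, 0.2232]
tool_rot: [-0.0, 0.04, 0.999, -0.0]
contact_force: [1.1, -0.6, -1.9]
finger_gap: 0.0116
finger_force: 58.5
```

Emit:
servo_tool --series '[{"x": -0.0027, "y": -0.033, "z": 0, "yaw": 0, "gripper": 1}, {"x": 0, "y": 0, "z": 0, "yaw": 0, "gripper": 1}]'

```text
clock: 14.7
position: [0.4721, -0.149, 0.2227]
tool_rot: [-0.001, 0.041, 0.999, -0.001]
contact_force: [-0.2, 0.7, -1.4]
finger_gap: 0.0113
finger_force: 58.5
```

Emit:
servo_tool --series '[{"x": -0.003, "y": -0.04, "z": 0, "yaw": 0, "gripper": 1}, {"x": 0, "y": 0, "z": -0.02, "yaw": 0, "gripper": 1}, {"x": 0, "y": 0, "z": -0.02, "yaw": 0, "gripper": 1}, {"x": 0, "y": 0, "z": 0, "yaw": 0, "gripper": 1}]'

```text
clock: 15.1
position: [0.473, -0.149, 0.2221]
tool_rot: [-0.0, 0.04, 0.999, 0.0]
contact_force: [-0.1, -0.3, -0.6]
finger_gap: 0.0109
finger_force: 58.5
```

Emit:
servo_tool --series '[{"x": 0, "y": 0, "z": -0.03, "yaw": 0, "gripper": 1}, {"x": 0, "y": 0, "z": 0, "yaw": 0, "gripper": 1}]'

```text
clock: 15.3
position: [0.4731, -0.1489, 0.2212]
tool_rot: [-0.0, 0.04, 0.999, 0.0]
contact_force: [-0.3, 0.3, -1.9]
finger_gap: 0.0109
finger_force: 58.5
```

It is dropping into the notch freely (origin ≈ 0.1735). I continue.

Emit:
servo_tool --series '[{"x": 0, "y": 0, "z": -0.03, "yaw": 0, "gripper": 1}, {"x": 0, "y": 0, "z": -0.03, "yaw": 0, "gripper": 1}, {"x": 0, "y": 0, "z": -0.02, "yaw": 0, "gripper": 1}, {"x": 0, "y": 0, "z": 0, "yaw": 0, "gripper": 1}]'

```text
clock: 15.7
position: [0.4731, -0.1489, 0.2188]
tool_rot: [-0.0, 0.04, 0.999, 0.0]
contact_force: [0.6, 0.8, -1.3]
finger_gap: 0.0115
finger_force: 58.5
```

Emit:
servo_tool --series '[{"x": 0, "y": 0, "z": -0.015, "yaw": 0, "gripper": 1}, {"x": 0, "y": 0, "z": 0, "yaw": 0, "gripper": 1}]'

```text
clock: 15.9
position: [0.4732, -0.149, 0.2184]
tool_rot: [-0.0, 0.04, 0.999, 0.0]
contact_force: [0.5, 0.2, -1.3]
finger_gap: 0.011
finger_force: 58.5
```

Emit:
servo_tool --series '[{"x": 0, "y": 0, "z": -0.015, "yaw": 0, "gripper": 1}, {"x": 0, "y": 0, "z": 0, "yaw": 0, "gripper": 1}]'

```text
clock: 16.1
position: [0.4732, -0.149, 0.218]
tool_rot: [-0.0, 0.04, 0.999, 0.0]
contact_force: [-0.2, -0.3, -2.2]
finger_gap: 0.0112
finger_force: 58.5
```

Emit:
servo_tool --series '[{"x": 0, "y": 0, "z": -0.012, "yaw": 0, "gripper": 1}, {"x": -0.004, "y": -0.05, "z": 0, "yaw": 0, "gripper": 1}, {"x": 0, "y": 0, "z": 0, "yaw": 0, "gripper": 1}]'

```text
clock: 16.4
position: [0.4732, -0.1507, 0.2177]
tool_rot: [0.0, 0.04, 0.999, -0.0]
contact_force: [-0.8, 0.1, -0.9]
finger_gap: 0.0111
finger_force: 58.7
```

Emit:
servo_tool --series '[{"x": -0.001, "y": -0.017, "z": 0, "yaw": 0, "gripper": 1}, {"x": 0, "y": 0, "z": 0, "yaw": 0, "gripper": 1}]'

```text
clock: 16.6
position: [0.4732, -0.1509, 0.2178]
tool_rot: [0.0, 0.04, 0.999, 0.0]
contact_force: [-0.0, 0.1, -0.3]
finger_gap: 0.0113
finger_force: 58.7
```

Emit:
servo_tool --series '[{"x": -0.001, "y": -0.017, "z": 0, "yaw": 0, "gripper": 1}, {"x": 0, "y": 0, "z": 0, "yaw": 0, "gripper": 1}]'

```text
clock: 16.8
position: [0.4731, -0.1514, 0.2177]
tool_rot: [0.0, 0.04, 0.999, 0.0]
contact_force: [-0.8, 1.2, 0.1]
finger_gap: 0.0111
finger_force: 58.7
```

Emit:
servo_tool --series '[{"x": -0.001, "y": -0.017, "z": 0, "yaw": 0, "gripper": 1}, {"x": 0, "y": 0, "z": 0, "yaw": 0, "gripper": 1}]'

```text
clock: 17.0
position: [0.4731, -0.1519, 0.2177]
tool_rot: [0.0, 0.04, 0.999, 0.0]
contact_force: [-0.1, 0.8, 0.2]
finger_gap: 0.0114
finger_force: 58.7
```

Emit:
servo_tool --series '[{"x": -0.001, "y": -0.017, "z": 0, "yaw": 0, "gripper": 1}, {"x": 0, "y": 0, "z": 0, "yaw": 0, "gripper": 1}]'

```text
clock: 17.2
position: [0.473, -0.1524, 0.2177]
tool_rot: [0.0, 0.04, 0.999, 0.0]
contact_force: [0.2, 1.1, 1.0]
finger_gap: 0.0117
finger_force: 58.9
```

Emit:
servo_tool --series '[{"x": -0.001, "y": -0.014, "z": 0, "yaw": 0, "gripper": 1}, {"x": 0, "y": 0, "z": 0, "yaw": 0, "gripper": 1}]'

```text
clock: 17.4
position: [0.4731, -0.1525, 0.2178]
tool_rot: [0.0, 0.04, 0.999, 0.0]
contact_force: [0.9, 2.0, 1.0]
finger_gap: 0.0113
finger_force: 58.9
```

Emit:
servo_tool --series '[{"x": -0.001, "y": -0.014, "z": 0, "yaw": 0, "gripper": 1}, {"x": 0, "y": 0, "z": 0, "yaw": 0, "gripper": 1}]'

```text
clock: 17.6
position: [0.4731, -0.1526, 0.2177]
tool_rot: [0.0, 0.04, 0.999, 0.001]
contact_force: [-0.2, 3.0, 1.8]
finger_gap: 0.0113
finger_force: 59.0
```

Emit:
servo_tool --series '[{"x": -0.001, "y": -0.02, "z": 0, "yaw": 0, "gripper": 1}, {"x": 0, "y": 0, "z": 0, "yaw": 0, "gripper": 1}]'

```text
clock: 17.8
position: [0.473, -0.1527, 0.2178]
tool_rot: [0.0, 0.04, 0.999, 0.001]
contact_force: [-0.3, 5.7, 2.2]
finger_gap: 0.0111
finger_force: 59.1
```

Emit:
servo_tool --series '[{"x": -0.001, "y": -0.02, "z": 0, "yaw": 0, "gripper": 1}, {"x": 0, "y": 0, "z": 0, "yaw": 0, "gripper": 1}]'

```text
clock: 18.0
position: [0.473, -0.1528, 0.2177]
tool_rot: [0.0, 0.04, 0.999, 0.001]
contact_force: [-0.1, 6.5, 2.9]
finger_gap: 0.0115
finger_force: 59.1
```

Emit:
servo_tool --series '[{"x": -0.001, "y": -0.02, "z": 0, "yaw": 0, "gripper": 1}, {"x": 0, "y": 0, "z": 0, "yaw": 0, "gripper": 1}]'

```text
clock: 18.2
position: [0.473, -0.1528, 0.2177]
tool_rot: [0.0, 0.039, 0.999, 0.001]
contact_force: [-0.4, 8.1, 3.1]
finger_gap: 0.011
finger_force: 59.2
```

Emit:
servo_tool --series '[{"x": -0.001, "y": -0.02, "z": 0, "yaw": 0, "gripper": 1}, {"x": 0, "y": 0, "z": 0, "yaw": 0, "gripper": 1}, {"x": 0, "y": 0, "z": 0, "yaw": 0, "gripper": 1}]'

```text
clock: 18.5
position: [0.473, -0.1529, 0.2178]
tool_rot: [0.0, 0.039, 0.999, 0.002]
contact_force: [0.2, 10.2, 3.3]
finger_gap: 0.0116
finger_force: 59.2
```

Wall contact at about 10 N is proven. I back off, open and rise.

Emit:
servo_tool --series '[{"x": 0.004, "y": 0.05, "z": 0, "yaw": 0, "gripper": 1}, {"x": 0.004, "y": 0.05, "z": 0.005, "yaw": 0, "gripper": 1}, {"x": 0.004, "y": 0.04, "z": 0, "yaw": 0, "gripper": 1}, {"x": 0, "y": 0, "z": 0, "yaw": 0, "gripper": 1}]'

```text
clock: 18.9
position: [0.473, -0.1524, 0.2178]
tool_rot: [-0.0, 0.041, 0.999, -0.0]
contact_force: [0.4, 1.5, -0.8]
finger_gap: 0.0112
finger_force: 58.9
```

Emit:
servo_tool --series '[{"x": 0, "y": 0, "z": 0, "yaw": 0, "gripper": 0.8}, {"x": 0, "y": 0, "z": 0, "yaw": 0, "gripper": 0.7}, {"x": 0, "y": 0, "z": 0, "yaw": 0, "gripper": 0.6}, {"x": 0, "y": 0, "z": 0, "yaw": 0, "gripper": 0.5}, {"x": 0, "y": 0, "z": 0, "yaw": 0, "gripper": 0.5}]'

```text
clock: 19.4
position: [0.4731, -0.1517, 0.2178]
tool_rot: [-0.0, 0.04, 0.999, -0.0]
contact_force: [-0.4, -0.4, 0.3]
finger_gap: 0.0427
finger_force: 0.0
```

Emit:
servo_tool --series '[{"x": 0, "y": 0, "z": 0.2, "yaw": 0, "gripper": 0.4}, {"x": 0, "y": 0, "z": 0.6, "yaw": 0, "gripper": 0.3}, {"x": 0, "y": 0, "z": 0.8, "yaw": 0, "gripper": 0.3}, {"x": 0, "y": 0, "z": 0.8, "yaw": 0, "gripper": 0.3}, {"x": 0, "y": 0, "z": 0.6, "yaw": 0, "gripper": 0.3}]'

```text
clock: 19.9
position: [0.4735, -0.1515, 0.3097]
tool_rot: [0.001, 0.04, 0.999, -0.0]
contact_force: [-0.8, 0.2, -0.1]
finger_gap: 0.0596
finger_force: 0.0
```

Emit:
servo_tool --series '[{"x": 0, "y": 0, "z": 0, "yaw": 0, "gripper": 0.3}, {"x": 0, "y": 0, "z": 0, "yaw": 0, "gripper": 0.3}, {"x": 0, "y": 0, "z": 0, "yaw": 0, "gripper": 0.3}, {"x": 0, "y": 0, "z": 0, "yaw": 0, "gripper": 0.3}, {"x": 0, "y": 0, "z": 0, "yaw": 0, "gripper": 0.3}]'

```text
clock: 20.4
position: [0.4727, -0.1514, 0.3071]
tool_rot: [-0.001, 0.04, 0.999, 0.0]
contact_force: [0.5, 1.0, 0.3]
finger_gap: 0.0599
finger_force: 0.0
```

Run:
```python
from h import *
# tab (wood) and blue cup, two frames 0.05+ s apart: still hanging and at rest?
s=ctrl.sense(); print(s["position"],s["contact_force"],s["clock"])
for i in range(3):
    g=optics.camera("wrist"); h=cv2.cvtColor(g,cv2.COLOR_BGR2HSV)
    for k,lo,hi in [("blue",(98,80,30),(115,255,255)),("wood",(10,60,90),(22,160,255))]:
        n,_,st,ce=cv2.connectedComponentsWithStats(cv2.inRange(h,lo,hi)[:300,200:340]); j=1+st[1:,4].argmax(); print(i,k,st[j],ce[j].round(2))
print(wray(s["position"],s["tool_rot"],(200+ce[j][0],ce[j][1]),.231))
cv2.imwrite("pics/end.png",g)
```

```text
[ 0.472731   -0.15144848  0.30711722] [0.53881539 0.95094666 0.2719022 ] 20.4
0 blue [ 55 164  18  29 395] [ 64.52 179.91]
0 wood [   0    0  140  130 8585] [44.44 58.75]
1 blue [ 55 164  18  29 399] [ 64.54 179.74]
1 wood [   0    0  140   94 7637] [47.5  52.14]
2 blue [ 55 164  18  29 401] [ 64.55 179.72]
2 wood [   0    0  140   94 7630] [47.5  52.06]
[ 0.35871792 -0.1619203   0.231     ]
```

The cup is still in successive frames, the fingers are clear, and it was released at notch height. Handing in.

```bash
python3 -c "
from bench import ctrl
print(ctrl.hand_in())"
```

```text
the job is handed in; nothing more can be done
None
```

The job is handed in (no verdict was returned): the blue cup was released in the orange sleeve's notch on the second rail after a 10 N press against the wall, and it was at rest with the gripper clear.

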